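# Sweep the stir bars into the counting tray's trough and shut its cover

### The arm

A 6-joint arm with a two-finger parallel gripper is mounted at the origin on a cart in front of the work surface, level with it; the furniture and walls round the work are solid. World frame = base frame: x ahead of the robot, y to its left, z up, the work surface at z = 0. Lengths are in m, angles in rad, forces in N, time in s.
With the tool pointing down it reaches from about 0.375 to 0.975 m from the base axis. Payload 3.8 kg.
Tool frame: the origin (TCP) lies at the very end of the fingers, on their centre line; the grasp point (between the pads) lies bot.hold_point_z behind it (bot.hold_point_z is the distance from the TCP to the grasp point, in m); z points along the fingers, y is the line along which they close (so a half turn about z gives the same grasp; the last joint's range is limited). The gripper opens to 85 mm and grips with 20 to 120 N. Pads are 22 mm wide; open, the fingers measure 114 mm over their backs; the gripper's body (76 mm by 85 mm) begins 54 mm behind the grasp point. The pads swing forward as they close: fully open they stand 13 mm farther back than shut.
Start: joints at [-1.154, 0.264, 1.604, -0, 1.274, -0.037], TCP at [0.296, -0.607, 0.231] pointing down, gripper open.
Joint ranges: [-2.63, 2.63], [-0.94, 2.18], [0.31, 2.57], [-1.31, 4.45], [0, 2.66], [-2.55, 2.55]. Speed limits (rad/s): [2.57, 2.57, 3.14, 3.14, 3.14, 3.14].

### API

Orientations are given as a rotation vector (axis times angle).
In Python, from workcell import bot gives the robot as it stands.
- The arm moves only by the shell command python3 jog.py [OPENING] [FORCE], which reads ROWS from standard input. ROWS is one flat JSON list of numbers that holds 1 to 5 rows one after another, with no inner brackets; each row has 4 numbers: dx, dy, dz in m, then a turn about the tool's z in rad; each row shifts and turns the commanded pose from where the row before left it, along the tool's axes as they then stand; what a row does not reach is not made up. A row lasts 1/8 s, in which the tool goes at most 0.0625 m and 0.188 rad, less where a joint would pass 70% of its speed; a pose out of reach is approached as far as the arm can. OPENING is the opening from 0.0 (shut) to 1.0 (fully open), set as the command begins (- or left out keeps the last). The fingers move at their own pace and stop on an object; FORCE is the grip in N (left out, the last holds). Time passes only in rows, so rows that do not move let the fingers close. It prints the time, the measured TCP pose, the force, the opening and the grip force at its end. Input that does not fit is refused with a message, and nothing moves.
- bot.read_state(): the state, without advancing time (a new reading comes with each control period).
- bot.read_camera(name): name is "scene" or "top" or "wrist"; returns the picture (420x560x3 uint8, red, green, blue); there is no depth.
- bot.camera_info(name): a dict with "intrinsics" (3x3 intrinsics, pixels), "k1" (the pictures are not rectified: a ray, as slopes to the right and down, at radius r is drawn at 1 + k1 r^2 times it, then the intrinsics apply), "extrinsics" (4x4, takes a point from camera to world coordinates). Camera axes: x right, y down, z forward; pixel columns grow to the right and rows downward; lengths in m; the calibration is good to about 2 mm. A picture is of the moment at which its call begins: read the wrist's pose just before it. camera_info takes no time and is no camera call; for the wrist camera it gives the pose at the moment of the call.
- bot.finish_job(): hands the job in; it is judged then, once.
The state is a dict: "time": time; "q": joint angles; "joint_vel": joint speeds; "joint_torque": joint torques, N m; "tool_pos": TCP position; "tcp_rot": TCP orientation; "wrist_force": force on the tool from outside, world axes, zero at the start; "torque": the same for the moment, N m; "width": opening from 0.0 (shut) to 1.0 (fully open); "grip_force": force on a finger pad.
Only numpy, scipy, OpenCV 4.12 (cv2) and the standard library are available. Lean on these libraries where they do the work, as an engineer would, in place of code of your own. Each camera call takes 0.05 s, during which the arm holds its last target. There are 200 camera calls.

### The job

With the fingertips, sweep all five white stir bars off the deck of the teal counting tray into the trough along its side, without picking any of them up and leaving the red rubber stopper standing on the deck where it is. Then push the trough's hinged grey cover over and press it fully shut over them. Leave the things on the bench round the tray where they stand.

Things in the scene. Friction and masses are not known exactly. Their poses are not given: they have to be found in the camera images.
- tray: teal counting tray, 216 (x) x 237 (y) x 40 mm, fixed to the bench by its rubber feet. Origin: centre of its underside, at bench height; z up. Flat deck, 32 mm above the bench, over x -102..102, y -114..55 mm; rim 8 mm higher along both x ends (trough included) and the -y side. The +y side is open to the trough (see trough_lip)
- trough_lip (a point): middle of the deck's open edge at tray y = 55 mm, at deck height; axes as the tray's. From it a 55 degree chute drops to the trough: floor 6 mm above the bench, tray y 73..113, x -102..102 mm; its outer wall (inner face at tray y = 113) is as high as the deck
- cover (a joint): stiff hinge (0.035 N m) of the pale grey trough cover, a plate 200 x 66 x 3 mm; hinge line along tray x at tray y = 119, z = 33 mm, on the outer wall. 0: shut, level, free edge on the deck's lip; grows as that edge rises; 1.57: upright; starts at 1.75 to 2.05, leaning outward; stop at 2.2. Stays where it is left, no latch
- cover_edge (a point): middle of the cover's free edge, on top of the low bead along it (64 mm from the hinge line; 38 mm above the bench when shut); z points out of the cover's outer face
- bar_1_center (a point): centre of a white PTFE stir bar, a rounded rod 30 mm long (along this point's y) and 8 mm thick, about 12 g, lying on the deck; it slides and does not roll
- bar_2_center (a point): centre of a white PTFE stir bar, a rounded rod 30 mm long (along this point's y) and 8 mm thick, about 12 g, lying on the deck; it slides and does not roll
- bar_3_center (a point): centre of a white PTFE stir bar, a rounded rod 30 mm long (along this point's y) and 8 mm thick, about 12 g, lying on the deck; it slides and does not roll
- bar_4_center (a point): centre of a white PTFE stir bar, a rounded rod 30 mm long (along this point's y) and 8 mm thick, about 12 g, lying on the deck; it slides and does not roll
- bar_5_center (a point): centre of a white PTFE stir bar, a rounded rod 30 mm long (along this point's y) and 8 mm thick, about 12 g, lying on the deck; it slides and does not roll
- red_stopper: red-brown tapered rubber stopper standing on the deck, 33 mm across, 28 mm high, about 22 g; origin at the centre of its underside; to be left standing there
- beaker: small clear beaker, 44 mm across, 57 mm high, on the bench to the +y side of the tray, near the robot; origin at the centre of its underside; leave alone (a twin stands farther back, by the markers)
- dropper: dropper bottle with black bulb, 33 mm across, 98 mm high, on the bench to the -y side of the tray; origin at the centre of its underside; leave alone
- yellow_fitting: yellow tube fitting standing on its head, 12 mm across, 26 mm high, on the bench to the -y side of the tray; origin at the centre of its underside; leave alone
- needles: flat green needle case, 34 x 78 x 11 mm, on the bench to the -y side of the tray, near the robot; origin at the centre of its underside; leave alone

How it is judged:
On the way, in this order (a step that is already met when the one before it is completed fails the run):
1. all five stir bars lie in the trough, the cover still open (y of bar_1_center in the frame of tray between 0.057 and 0.115 m and x of bar_1_center in the frame of tray between -0.104 and 0.104 m and z of bar_1_center in the frame of tray between 0.004 and 0.029 m and y of bar_2_center in the frame of tray between 0.057 and 0.115 m and x of bar_2_center in the frame of tray between -0.104 and 0.104 m and z of bar_2_center in the frame of tray between 0.004 and 0.029 m and y of bar_3_center in the frame of tray between 0.057 and 0.115 m and x of bar_3_center in the frame of tray between -0.104 and 0.104 m and z of bar_3_center in the frame of tray between 0.004 and 0.029 m and y of bar_4_center in the frame of tray between 0.057 and 0.115 m and x of bar_4_center in the frame of tray between -0.104 and 0.104 m and z of bar_4_center in the frame of tray between 0.004 and 0.029 m and y of bar_5_center in the frame of tray between 0.057 and 0.115 m and x of bar_5_center in the frame of tray between -0.104 and 0.104 m and z of bar_5_center in the frame of tray between 0.004 and 0.029 m and value of joint cover above 0.5 rad), for 0.2 s.
2. the cover is shut over them (value of joint cover below 0.06 rad), for 0.2 s.
At the end, for the whole second after the job is handed in: All five stir bars lie in the trough, below deck level; the cover is shut to within 0.06 rad (its free edge within 4 mm of the lip); the red stopper stands upright on the deck within 20 mm of where it began; the four bench things are within 20 mm of where they began (y of bar_1_center in the frame of tray between 0.057 and 0.115 m and x of bar_1_center in the frame of tray between -0.104 and 0.104 m and z of bar_1_center in the frame of tray between 0.004 and 0.029 m and y of bar_2_center in the frame of tray between 0.057 and 0.115 m and x of bar_2_center in the frame of tray between -0.104 and 0.104 m and z of bar_2_center in the frame of tray between 0.004 and 0.029 m and y of bar_3_center in the frame of tray between 0.057 and 0.115 m and x of bar_3_center in the frame of tray between -0.104 and 0.104 m and z of bar_3_center in the frame of tray between 0.004 and 0.029 m and y of bar_4_center in the frame of tray between 0.057 and 0.115 m and x of bar_4_center in the frame of tray between -0.104 and 0.104 m and z of bar_4_center in the frame of tray between 0.004 and 0.029 m and y of bar_5_center in the frame of tray between 0.057 and 0.115 m and x of bar_5_center in the frame of tray between -0.104 and 0.104 m and z of bar_5_center in the frame of tray between 0.004 and 0.029 m and value of joint cover below 0.06 rad and distance of each of red_stopper, beaker, dropper, yellow_fitting, needles from where it was at the start of the episode below 0.02 m and angle between red_stopper's own z axis and vertical below 0.2 rad); the robot touches nothing.
It fails at once if a stir bar is picked up (its centre more than 20 mm above where it lies on the deck) (height (world z) of any of bar_1_center, bar_2_center, bar_3_center, bar_4_center, bar_5_center above 0.056 m).
It fails at once if a stir bar falls off the tray onto the bench ((height (world z) of bar_1_center below 0.02 m and (y of bar_1_center in the frame of tray above 0.119 m or y of bar_1_center in the frame of tray below -0.119 m or x of bar_1_center in the frame of tray above 0.107 m or x of bar_1_center in the frame of tray below -0.107 m)) or (height (world z) of bar_2_center below 0.02 m and (y of bar_2_center in the frame of tray above 0.119 m or y of bar_2_center in the frame of tray below -0.119 m or x of bar_2_center in the frame of tray above 0.107 m or x of bar_2_center in the frame of tray below -0.107 m)) or (height (world z) of bar_3_center below 0.02 m and (y of bar_3_center in the frame of tray above 0.119 m or y of bar_3_center in the frame of tray below -0.119 m or x of bar_3_center in the frame of tray above 0.107 m or x of bar_3_center in the frame of tray below -0.107 m)) or (height (world z) of bar_4_center below 0.02 m and (y of bar_4_center in the frame of tray above 0.119 m or y of bar_4_center in the frame of tray below -0.119 m or x of bar_4_center in the frame of tray above 0.107 m or x of bar_4_center in the frame of tray below -0.107 m)) or (height (world z) of bar_5_center below 0.02 m and (y of bar_5_center in the frame of tray above 0.119 m or y of bar_5_center in the frame of tray below -0.119 m or x of bar_5_center in the frame of tray above 0.107 m or x of bar_5_center in the frame of tray below -0.107 m))).
It fails at once if the red stopper is shifted more than 20 mm or knocked over (distance of red_stopper from where it was at the start of the episode above 0.02 m or angle between red_stopper's own z axis and vertical above 0.5 rad).
It fails at once if a thing on the bench is shifted more than 20 mm or knocked over (distance of any of beaker, dropper, yellow_fitting, needles from where it was at the start of the episode above 0.02 m or angle between any of beaker, dropper, yellow_fitting, needles's own z axis and vertical above 0.5 rad).
It also fails if it takes over 67 s, if anything falls off the work surface, if the arm or the gripper's body presses on something with over 40 N, if the wrist force passes 120 N, or if a joint passes its speed limit or range.

## Working session

There is one attempt and no reset: what is moved stays moved. The work goes in short steps, Python scripts to look and compute and a shell command to move; the robot and the scene stay as the last step left them, time stands still between calls to the robot, and variables do not carry over. Pictures are saved under pics/ and viewed, at most 13 in all, crops included, and the job is handed in when it is done.

```bash
ls; mkdir -p pics; python3 - <<'E'
from workcell import bot
import cv2
s=bot.read_state();print(s)
for n in("scene","top"):
    i=bot.camera_info(n);print(n,i)
    cv2.imwrite(f"pics/{n}0.png",bot.read_camera(n)[:,:,::-1])
print(bot.hold_point_z)
E
```

```text
jog.py
pics
workcell.py
{'time': 0.0, 'q': array([-1.15393210e+00,  2.64754599e-01,  1.60539129e+00,  1.52899102e-05,
        1.27370669e+00, -3.69149347e-02]), 'joint_vel': array([-0.00133967,  0.0001669 , -0.00017305, -0.00014299,  0.00127471,
       -0.00048467]), 'joint_torque': array([-3.76394863e-03, -5.15126395e+01, -3.67313361e+01, -2.87683861e-04,
        1.31962658e-02, -1.52338328e-05]), 'tool_pos': array([ 0.29558983, -0.60601197,  0.22995173]), 'tcp_rot': array([-3.05891256e+00, -7.06187989e-01,  6.47335020e-04]), 'wrist_force': array([ 1.00322015, -0.77675631,  0.27847396]), 'torque': array([ 0.00718709, -0.02845094, -0.02682352]), 'grip_force': 0.0, 'width': 0.9990092493717627}
scene {'intrinsics': array([[442.14299188,   0.        , 273.57594855],
       [  0.        , 442.14299188, 209.25976446],
       [  0.        ,   0.        ,   1.        ]]), 'k1': -0.09545236352990386, 'extrinsics': array([[ 0.76566949, -0.30017615,  0.56889762,  0.03513437],
       [-0.6430318 , -0.33501525,  0.68867619, -0.82039457],
       [-0.01613479, -0.89311761, -0.44953377,  0.46356969],
       [ 0.        ,  0.        ,  0.        ,  1.        ]])}
top {'intrinsics': array([[453.52814246,   0.        , 286.86192222],
       [  0.        , 453.52814246, 215.83959993],
       [  0.        ,   0.        ,   1.        ]]), 'k1': 0.04631681171412461, 'extrinsics': array([[ 2.71551959e-02, -9.97321283e-01,  6.79179866e-02,
         4.29972743e-01],
       [-9.99631086e-01, -2.71288955e-02,  1.30971313e-03,
        -2.30002626e-01],
       [ 5.36335181e-04, -6.79284962e-02, -9.97690048e-01,
         1.04678656e+00],
       [ 0.00000000e+00,  0.00000000e+00,  0.00000000e+00,
         1.00000000e+00]])}
0.0187
```

View pics/top0.png

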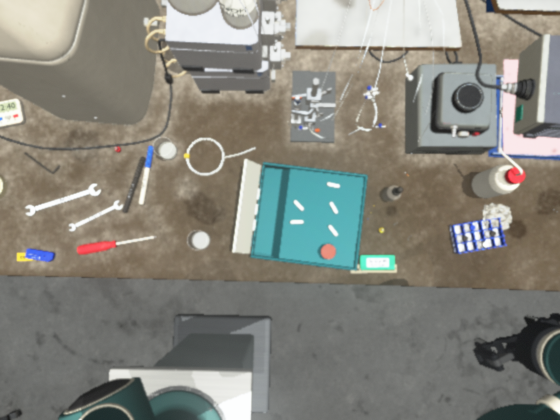

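View pics/scene0.png

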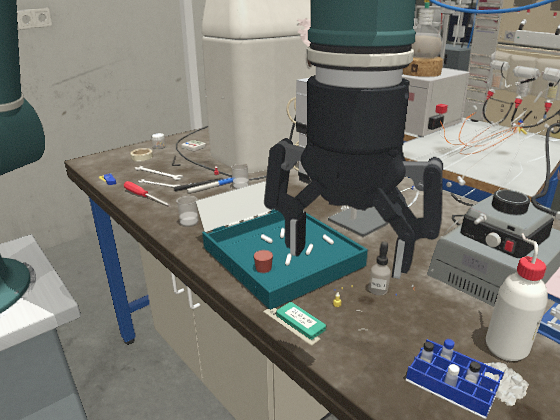

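Top view: the tray spans about cols 250–367, rows 160–270. Trough and upright cover are on the left (cover about col 245). The bars are near (334,185), (299,205), (334,208), (297,222) and (333,230), and the stopper is at (328,251). Next I measure these in both views.

```bash
cat > h.py <<'E'
import numpy as np, cv2
from workcell import bot
def ray(n,uv,info=None):
    i=info or bot.camera_info(n);K=i["intrinsics"];E=i["extrinsics"]
    d=(np.atleast_2d(uv)-K[:2,2])/K[0,0];s=d.copy()
    for _ in range(20): s=d/(1+i["k1"]*(s**2).sum(1,keepdims=True))
    return E[:3,3],np.c_[s,np.ones(len(s))]@E[:3,:3].T
def plane(n,uv,z,info=None):
    o,d=ray(n,uv,info);return o+d*((z-o[2])/d[:,2])[:,None]
def proj(n,P,info=None):
    i=info or bot.camera_info(n);K=i["intrinsics"];E=i["extrinsics"]
    c=(np.atleast_2d(P)-E[:3,3])@E[:3,:3];s=c[:,:2]/c[:,2:]
    s=s*(1+i["k1"]*(s**2).sum(1,keepdims=True));return s*K[0,0]+K[:2,2]
def tri(ua,ub,a="top",b="scene"):
    (o1,d1),(o2,d2)=ray(a,ua),ray(b,ub);d1=d1[0];d2=d2[0]
    t=np.linalg.lstsq(np.c_[d1,-d2],o2-o1,rcond=None)[0]
    p,q=o1+t[0]*d1,o2+t[1]*d2;return (p+q)/2,np.linalg.norm(p-q)
def white(im,box,thr=150):
    x0,y0,x1,y1=box;h=cv2.cvtColor(im,cv2.COLOR_RGB2HSV)[y0:y1,x0:x1]
    m=((h[...,1]<70)&(h[...,2]>thr)).astype(np.uint8)
    out=[]
    for c in cv2.findContours(m,cv2.RETR_EXTERNAL,cv2.CHAIN_APPROX_NONE)[0]:
        M=np.zeros_like(m);cv2.drawContours(M,[c],-1,1,-1);ys,xs=np.nonzero(M)
        if len(xs)>12:
            p=np.c_[xs,ys]+[x0,y0];w,v=np.linalg.eigh(np.cov(p.T))
            out.append((p.mean(0),v[:,1],len(xs),np.sqrt(w)))
    return out
E
python3 - <<'E'
from h import *
t=cv2.imread("pics/top0.png")[:,:,::-1].copy();s=cv2.imread("pics/scene0.png")[:,:,::-1].copy()
h=cv2.cvtColor(t,cv2.COLOR_RGB2HSV);print("teal hsv",h[190,310])
m=cv2.inRange(h,(80,110,40),(100,255,255));m[:,:230]=0;m[:,385:]=0;m[:140]=0;m[290:]=0
c=max(cv2.findContours(m,0,cv2.CHAIN_APPROX_NONE)[0],key=cv2.contourArea)[:,0].astype(float)
P=plane("top",c,0.04)[:,:2]
r=cv2.minAreaRect(P.astype(np.float32));print("tray rect",r);print(cv2.boxPoints(r).round(4))
hull=cv2.approxPolyDP(c.astype(np.int32),4,True)[:,0];print(hull.tolist())
print("top bars")
T=[b for b in white(t,(290,175,350,240))]
for b in T:
    p=plane("top",b[0],.036)[0];q=plane("top",b[0]+5*b[1],.036)[0]-p
    print(b[0].round(1),b[2],p.round(4),"dir",np.degrees(np.arctan2(q[1],q[0])).round(0),"expected in scene",proj("scene",p).round(1))
print("scene whites")
for b in white(s,(250,222,345,270)): print(b[0].round(1),b[2])
hm=cv2.inRange(h,(0,90,60),(12,255,255));hm[:235]=0;hm[270:]=0;hm[:,:310]=0;hm[:,345:]=0
ys,xs=np.nonzero(hm);print("stopper top px",xs.mean(),ys.mean(),plane("top",[xs.mean(),ys.mean()],.06))
E
```

```text
teal hsv [ 92 136 178]
tray rect ((0.5002783536911011, -0.2779901623725891), (0.2336311787366867, 0.21308988332748413), 84.43704986572266)
[[ 0.3829 -0.3839]
 [ 0.595  -0.4046]
 [ 0.6176 -0.1721]
 [ 0.4056 -0.1514]]
[[264, 163], [251, 256], [355, 268], [366, 176]]
top bars
[332.6 230.2] 63 [ 0.4696 -0.3315  0.036 ] dir -141.0 expected in scene [[287.9 259.1]]
[296.5 221.3] 64 [ 0.4872 -0.2505  0.036 ] dir 93.0 expected in scene [[266.5 238.3]]
[333.2 207.4] 65 [ 0.5205 -0.3318  0.036 ] dir -149.0 expected in scene [[308.9 249. ]]
[298.2 205.1] 63 [ 0.5235 -0.2533  0.036 ] dir -134.0 expected in scene [[281.9 232.5]]
[332.8 184.6] 63 [ 0.5719 -0.3298  0.036 ] dir 81.0 expected in scene [[327.7 239. ]]
scene whites
[288.  258.7] 50
[309.  248.6] 47
[327.8 238.6] 51
[266.2 238. ] 54
[282.  232.4] 37
stopper top px 327.62091503267976 251.1045751633987 [[ 0.42294642 -0.31912301  0.06      ]]
```

```bash
python3 - <<'E'
import cv2
a=cv2.imread("pics/top0.png")[145:285,220:410];b=cv2.imread("pics/scene0.png")[170:310,180:380]
cv2.imwrite("pics/c0.png",cv2.resize(a,None,fx=4,fy=4,interpolation=cv2.INTER_CUBIC))
E
```

```text
(no output)
```

View pics/c0.png

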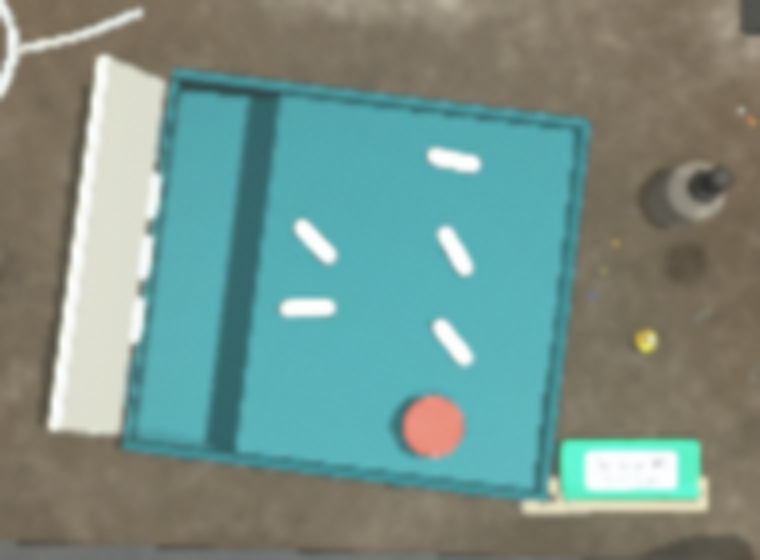

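Positions agree across both views to about 0.5 px, which confirms a bar height of 36 mm. The tray is centred at (0.500, -0.278) with yaw -5.6°. I'll add a tray-frame status helper and start moving: turn, close, approach.

```bash
cat >> h.py <<'E'
from scipy.spatial.transform import Rotation as R
C=np.array([.5003,-.278]);Y=np.radians(-5.56)
def tray(p):
    d=np.asarray(p)[...,:2]-C;return np.stack([d@[np.cos(Y),np.sin(Y)],d@[-np.sin(Y),np.cos(Y)]],-1)
def st():
    s=bot.read_state();M=R.from_rotvec(s["tcp_rot"]).as_matrix()
    print("t%.2f tray"%s["time"],(tray(s["tool_pos"])*1e3).round(1),"z %.1f"%(s["tool_pos"][2]*1e3),"yaw err %.3f"%(np.arctan2(M[1,0],M[0,0])-Y),"F",s["wrist_force"].round(1),"w %.2f"%s["width"])
if __name__=="__main__": st()
E
echo '[0.02, -0.05, 0, 0.1835, 0.02, -0.05, 0, 0.1835, 0.02, -0.05, 0, 0.1835, 0.02, -0.05, 0, 0, 0.02, -0.05, 0, 0]' | python3 jog.py 0; python3 h.py
```

```text
time: 0.72
tool_pos: [0.363, -0.3505, 0.2309]
tcp_rot: [-3.138, 0.153, 0.0]
wrist_force: [1.7, -0.6, 0.9]
width: -0.001
grip_force: 0.0
t0.72 tray [-129.6  -85.4] z 230.9 yaw err -0.000 F [ 1.7 -0.6  0.9] w -0.00
```

```bash
echo '[0.038, -0.022, 0.04, 0, 0.038, -0.022, 0.04, 0, 0.038, -0.022, 0.04, 0, 0, 0, 0.04, 0, 0, 0, 0, 0]' | python3 jog.py; python3 h.py
python3 - <<'E'
from h import *
cv2.imwrite("pics/w1.png",bot.read_camera("wrist")[:,:,::-1])
E
```

```text
time: 1.35
tool_pos: [0.4797, -0.2948, 0.067]
tcp_rot: [-3.133, 0.15, 0.013]
wrist_force: [-0.9, 0.7, -0.7]
width: 0.002
grip_force: 0.0
t1.35 tray [-18.9 -18.7] z 67.0 yaw err 0.002 F [-0.9  0.7 -0.7] w 0.00
```

View pics/w1.png

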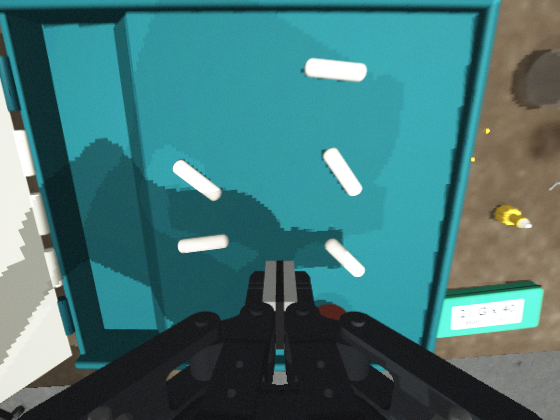

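The wrist view shows all five bars in place, with B at (203,243) ahead-left of the closed fingertips at (280,265). I descend and sweep B.

```bash
echo '[0.003, 0, 0.02, 0, 0, 0, 0.011, 0, 0, -0.02, 0, 0, 0, -0.02, 0, 0, 0, -0.012, 0, 0]' | python3 jog.py; python3 h.py
```

```text
time: 2.02
tool_pos: [0.491, -0.2444, 0.0407]
tcp_rot: [3.138, -0.15, 0.001]
wrist_force: [0.4, 0.3, -0.5]
width: 0.001
grip_force: 0.0
t2.02 tray [-12.5  32.5] z 40.7 yaw err 0.001 F [ 0.4  0.3 -0.5] w 0.00
```

```bash
echo '[0, -0.012, 0, 0, 0, -0.012, 0, 0, 0, -0.006, 0, 0, 0, 0, 0, 0]' | python3 jog.py; python3 h.py
python3 - <<'E'
from h import *
im=bot.read_camera("wrist");cv2.imwrite("pics/w2.png",im[:,:,::-1])
E
```

```text
time: 2.52
tool_pos: [0.4937, -0.2158, 0.0403]
tcp_rot: [3.138, -0.151, -0.0]
wrist_force: [1.1, -1.2, -0.2]
width: 0.002
grip_force: 0.0
t2.52 tray [-12.5  61.2] z 40.3 yaw err 0.001 F [ 1.1 -1.2 -0.2] w 0.00
```

View pics/w2.png

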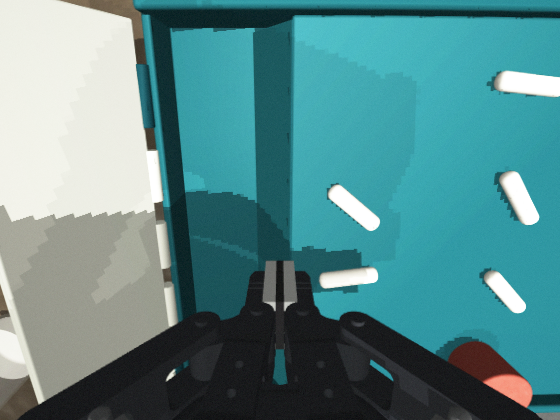

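At z = 40 mm the tip passed over B; it lies untouched right of the fingers at (348,277). I go back, lower properly to z≈34 and sweep again.

```bash
echo '[0, 0, -0.03, 0, 0, 0.041, 0, 0, 0, 0.041, 0, 0, -0.003, 0, 0.03, 0, 0, 0, 0.006, 0]' | python3 jog.py; echo '[0, 0, 0, 0, 0, 0, 0, 0]' | python3 jog.py; python3 h.py
python3 - <<'E'
from h import *
t=bot.read_camera("top")
for b in white(t,(240,160,360,262)):
    p=plane("top",b[0],.036)[0];q=plane("top",b[0]+5*b[1],.036)[0]-p
    print(b[0].round(1),b[2],(tray(p)*1e3).round(1),np.degrees(np.arctan2(q[1],q[0])-Y).round())
E
```

```text
time: 3.2
tool_pos: [0.4807, -0.2973, 0.0322]
tcp_rot: [-3.135, 0.154, 0.006]
wrist_force: [-0.2, -0.2, 0.9]
width: -0.002
grip_force: 0.0
time: 3.45
tool_pos: [0.4835, -0.2975, 0.035]
tcp_rot: [3.137, -0.151, 0.002]
wrist_force: [-0.2, 0.1, 0.2]
width: -0.002
grip_force: 0.0
t3.45 tray [-14.8 -21.1] z 35.0 yaw err 0.001 F [-0.2  0.1  0.2] w -0.00
[332.4 255.2] 20 [-80.8 -62.1] 139.0
[351.1 250.7] 195 [ -65.6 -102.2] 67.0
[267.7 245.4] 148 [-76.9  83.1] -146.0
[296.7 200.5] 303 [30.5 31.3] 164.0
[248.6 202.3] 1513 [ 13.2 137.7] 183.0
```

```bash
echo '[0, -0.012, 0.001, 0, 0, -0.015, 0, 0, 0, -0.015, 0, 0, 0, -0.015, 0, 0, 0, -0.012, 0, 0]' | python3 jog.py; echo '[0, -0.01, 0, 0, 0, -0.005, 0, 0, 0, 0, 0, 0]' | python3 jog.py; python3 h.py
python3 - <<'E'
from h import *
im=bot.read_camera("wrist");cv2.imwrite("pics/w3.png",im[:,:,::-1])
E
```

```text
time: 4.12
tool_pos: [0.4898, -0.2278, 0.0336]
tcp_rot: [3.138, -0.151, 0.001]
wrist_force: [-0.1, -0.6, 0.2]
width: -0.0
grip_force: 0.3
time: 4.5
tool_pos: [0.4907, -0.2135, 0.033]
tcp_rot: [-3.138, 0.151, 0.001]
wrist_force: [-0.3, -0.6, 0.3]
width: -0.001
grip_force: 0.0
t4.50 tray [-15.8  63.3] z 33.0 yaw err 0.001 F [-0.3 -0.6  0.3] w -0.00
```

View pics/w3.png

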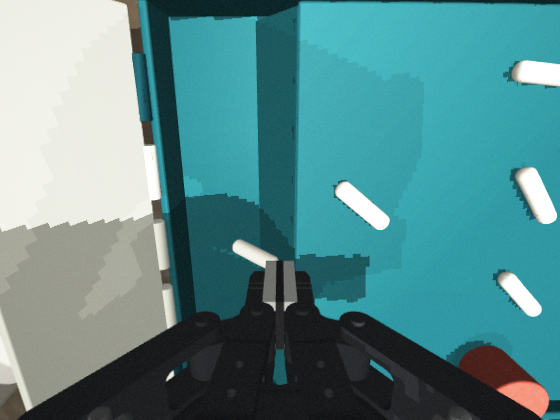

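B is on the chute/trough at (253,253), past the lip. Next is D at tray (21,27).

```bash
echo '[0, 0, -0.025, 0, 0.018, 0.033, 0, 0, 0.018, 0.033, 0, 0, 0, 0, 0.015, 0, 0, 0, 0.009, 0]' | python3 jog.py; echo '[0, 0, 0, 0, 0, 0, 0, 0, 0, -0.012, 0, 0, 0, -0.012, 0, 0, 0, -0.012, 0, 0]' | python3 jog.py;python3 h.py; echo '[0, -0.012, 0, 0, 0, -0.01, 0, 0, 0, -0.007, 0, 0, 0, 0, 0, 0]' | python3 jog.py; python3 h.py
python3 - <<'E'
from h import *
im=bot.read_camera("wrist");cv2.imwrite("pics/w4.png",im[:,:,::-1])
E
```

```text
time: 5.18
tool_pos: [0.519, -0.2827, 0.0326]
tcp_rot: [-3.136, 0.153, 0.004]
wrist_force: [-0.7, 0.6, -0.3]
width: -0.002
grip_force: 0.0
time: 5.8
tool_pos: [0.5238, -0.2459, 0.0343]
tcp_rot: [-3.138, 0.151, 0.0]
wrist_force: [-0.2, -0.2, -0.3]
width: -0.0
grip_force: 0.0
t5.80 tray [20.3 34.2] z 34.3 yaw err 0.001 F [-0.2 -0.2 -0.3] w -0.00
time: 6.3
tool_pos: [0.5267, -0.2179, 0.0343]
tcp_rot: [-3.138, 0.151, 0.0]
wrist_force: [-0.7, 0.1, -0.1]
width: -0.0
grip_force: 0.0
t6.30 tray [20.4 62.4] z 34.3 yaw err 0.001 F [-0.7  0.1 -0.1] w -0.00
```

View pics/w4.png

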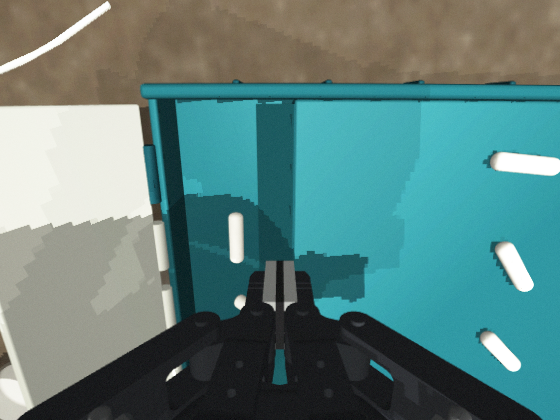

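D is in the trough at (236,238) and B at (240,302). Next is C, with a numeric mid-check.

```bash
cat > look.py <<'E'
from h import *
st();i=bot.camera_info("wrist");im=bot.read_camera("wrist")
for b in white(im,(165,0,560,420)):
    p=plane("wrist",b[0],.036,i)[0];q=plane("wrist",b[0]+5*b[1],.036,i)[0]-p;tp=tray(p)*1e3
    if b[2]>150 and abs(tp[0])<106 and -116<tp[1]<118: print(b[0].round(),b[2],tp.round(1),np.degrees(np.arctan2(q[1],q[0])-Y).round()%180)
E
echo '[0, 0, -0.03, 0, 0.005, 0.047, 0, 0, 0, 0.048, 0, 0, 0, 0.048, 0.015, 0, 0, 0, 0.015, 0]' | python3 jog.py; echo '[0, 0, 0, 0, 0, 0, 0, 0, 0, -0.012, 0, 0, 0, -0.012, 0, 0, 0, -0.012, 0, 0]' | python3 jog.py; python3 look.py
```

```text
time: 6.98
tool_pos: [0.5179, -0.3655, 0.0346]
tcp_rot: [3.135, -0.158, 0.003]
wrist_force: [0.4, 0.1, -0.5]
width: 0.004
grip_force: 0.0
time: 7.6
tool_pos: [0.5215, -0.3238, 0.0345]
tcp_rot: [-3.138, 0.15, -0.0]
wrist_force: [-0.2, -0.4, 0.1]
width: 0.001
grip_force: 0.1
t7.60 tray [ 25.5 -43.5] z 34.5 yaw err 0.001 F [-0.2 -0.4  0.1] w 0.00
[289. 284.] 462 [ 21.  -49.1] 1.0
[263. 269.] 1009 [ 29.6 -36.3] 14.0
[280. 174.] 1296 [ 76.6 -44.7] 85.0
```

```bash
echo '[0, -0.016, 0, 0, 0, -0.016, 0, 0, 0, -0.016, 0, 0, 0, -0.016, 0, 0, 0, -0.014, 0, 0]' | python3 jog.py>/dev/null; python3 look.py; echo '[0, -0.012, 0, 0, 0, -0.01, 0, 0, 0, -0.007, 0, 0, 0, 0, 0, 0]' | python3 jog.py>/dev/null; python3 look.py
```

```text
t8.28 tray [25.4 34.1] z 34.3 yaw err 0.001 F [-0.1  0.7 -0.5] w -0.00
[443. 353.] 448 [-21.9 -55.5] 52.0
[191. 309.] 186 [ 6.6 78.3] 96.0
[257. 255.] 529 [36.8 43.9] 177.0
[182. 245.] 845 [42.  79.4] 179.0
[457. 174.] 1298 [ 76.5 -45.6] 85.0
t8.82 tray [25.4 62.3] z 34.2 yaw err 0.001 F [-0.  -0.6  0.1] w 0.00
[498. 359.] 703 [-26.  -58.6] 45.0
[241. 245.] 1375 [42.4 79.8] 0.0
[523. 175.] 1233 [ 76.5 -47.2] 85.0
```

```bash
echo '[0, 0, -0.03, 0, 0.017, 0.046, 0, 0, 0.017, 0.046, 0, 0, 0.017, 0.046, 0.015, 0, 0, 0, 0.015, 0]' | python3 jog.py >/dev/null; echo '[0, 0, 0, 0, 0, 0, 0, 0, 0, -0.012, 0, 0, 0, -0.012, 0, 0, 0, -0.012, 0, 0]' | python3 jog.py>/dev/null; python3 look.py;  echo '[0, -0.014, 0, 0, 0, -0.014, 0, 0, 0, -0.014, 0, 0, 0, 0, 0, 0]' | python3 jog.py>/dev/null; python3 look.py
```

```text
t10.12 tray [ 76.5 -38.6] z 34.6 yaw err 0.001 F [ 0.   0.2 -0.5] w -0.00
[228. 279.] 731 [ 74.9 -14.2] 92.0
[289. 284.] 510 [ 72.2 -44.3] 1.0
[270. 284.] 516 [ 72.2 -34.7] 179.0
t10.68 tray [76.3  3.3] z 34.1 yaw err 0.002 F [-0.2  0.8 -0.2] w -0.00
[227. 279.] 786 [75.  28.3] 92.0
[289. 284.] 510 [72.3 -2.5] 1.0
[270. 284.] 515 [72.3  7.1] 179.0
```

```bash
echo '[0, -0.014, 0, 0, 0, -0.014, 0, 0, 0, -0.012, 0, 0, 0, -0.012, 0, 0, 0, -0.006, 0, 0]' | python3 jog.py>/dev/null; python3 look.py; echo '[0, 0, -0.03, 0, -0.034, 0.046, 0, 0, -0.034, 0.046, 0, 0, -0.034, 0.051, 0, 0, 0, 0, 0, 0]' | python3 jog.py >/dev/null; python3 look.py
```

```text
t11.35 tray [76.3 61. ] z 34.2 yaw err 0.001 F [ 0.3 -0.3  0.7] w 0.00
[234. 308.] 259 [58.2 83.2] 138.0
[289. 284.] 509 [72.3 55.2] 1.0
[262. 273.] 921 [78.1 68.6] 26.0
t12.03 tray [-27.7 -86.6] z 64.5 yaw err -0.005 F [-0.6 -0.6  0.1] w 0.00
[289. 284.] 439 [-50.5 -93. ] 1.0
[269. 285.] 433 [-50.6 -81.4] 179.0
[225. 245.] 736 [-24.5 -56.1] 45.0
```

```bash
echo '[0.003, 0, 0.02, 0, 0, 0, 0.0105, 0, 0, 0, 0, 0, 0, -0.014, 0, 0, 0, -0.014, 0, 0]' | python3 jog.py >/dev/null; echo '[0, -0.014, 0, 0, 0, -0.014, 0, 0, 0, -0.014, 0, 0, 0, -0.014, 0, 0, 0, -0.014, 0, 0]' | python3 jog.py>/dev/null; python3 look.py
```

```text
t13.32 tray [-22.7  15.9] z 33.7 yaw err 0.000 F [-0.4 -0.7 -0.1] w -0.00
[257. 263.] 290 [-14.8  25.9] 154.0
[173. 248.] 283 [-7.2 65.8] 35.0
```

```bash
echo '[0, -0.014, 0, 0, 0, -0.012, 0, 0, 0, -0.012, 0, 0, 0, -0.01, 0, 0, 0, 0, 0, 0]' | python3 jog.py>/dev/null;python3 h.py; echo '[0, 0, -0.06, 0, -0.03, 0.05, -0.05, 0, -0.03, 0.05, 0, 0, 0, 0, 0, 0, 0, 0, 0, 0]' | python3 jog.py >/dev/null; python3 look.py
python3 - <<'E'
from h import *
a=bot.read_camera("wrist");b=bot.read_camera("scene")
cv2.imwrite("pics/w5.png",np.hstack([cv2.resize(a,(400,300)),cv2.resize(b[150:330,160:400],(400,300))])[:,:,::-1])
E
```

```text
t14.00 tray [-22.7  63.7] z 33.7 yaw err 0.001 F [-0.2 -0.3  0. ] w 0.00
t14.62 tray [-77.3 -27.9] z 134.2 yaw err -0.001 F [ 0.5  0.2 -0.1] w 0.00
```

View pics/w5.png

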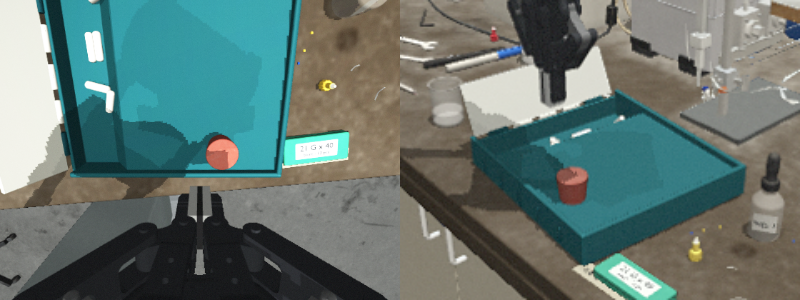

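Two bars lie parallel in the trough and a third lies in it too. Another, at about (109,100) in the left half, may be hung up on the chute against its neighbour. I look from over the trough.

```bash
echo '[0, -0.045, 0, 0, 0, -0.045, 0, 0, 0, 0, 0, 0, 0, 0, 0, 0]' | python3 jog.py >/dev/null; 
python3 - <<'E'
from h import *
st();i=bot.camera_info("wrist");a=bot.read_camera("wrist");cv2.imwrite("pics/w6.png",a[:,:,::-1])
for z in(.01,.02,.03):
    for x in (-100,100):
        for y in (55,73,113):
            c,s=np.cos(Y),np.sin(Y);w=C+np.array([c*x-s*y,s*x+c*y])/1e3
for b in white(a,(150,0,560,420)):
    if b[2]>100:
        print(b[0].round(),b[2],[(tray(plane("wrist",b[0],z,i)[0])*1e3).round(0).tolist() for z in(.01,.02,.03,.036)])
E
```

```text
t15.28 tray [-76.5  62.7] z 134.4 yaw err 0.003 F [0.9 0.3 0.5] w -0.00
[380. 259.] 354 [[-130.0, -30.0], [-125.0, -27.0], [-120.0, -23.0], [-117.0, -21.0]]
[533. 230.] 158 [[-102.0, -164.0], [-98.0, -156.0], [-94.0, -147.0], [-91.0, -142.0]]
[537. 211.] 969 [[-84.0, -164.0], [-81.0, -156.0], [-78.0, -147.0], [-76.0, -142.0]]
[260. 131.] 718 [[-18.0, 77.0], [-17.0, 77.0], [-16.0, 76.0], [-15.0, 76.0]]
[252.  65.] 894 [[32.0, 83.0], [31.0, 82.0], [30.0, 81.0], [29.0, 81.0]]
[175. 132.] 13190 [[-18.0, 146.0], [-17.0, 142.0], [-16.0, 139.0], [-16.0, 137.0]]
```

View pics/w6.png

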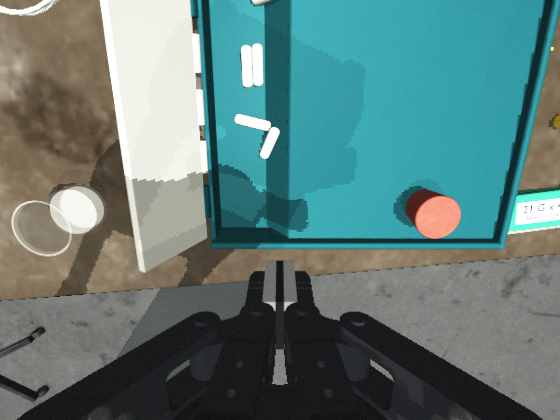

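A and B are down in the trough, with A's end just on the chute foot near (275,130). C and D lie parallel at (252,65). E is at the top edge (262,2), so I shift +x to see it and prepare for the cover.

```bash
echo '[0.04, 0, -0.02, 0, 0.04, 0, -0.02, 0, 0, 0, 0, 0, 0, 0, 0, 0]' | python3 jog.py >/dev/null; 
python3 - <<'E'
from h import *
st();i=bot.camera_info("wrist");a=bot.read_camera("wrist");cv2.imwrite("pics/w7.png",a[:,:,::-1])
for b in white(a,(150,0,560,420)):
    if b[2]>100:
        print(b[0].round(),b[2],[(tray(plane("wrist",b[0],z,i)[0])*1e3).round(0).tolist() for z in(.01,.02,.03,.036)])
print("beaker",tray(plane("top",[200,240],.05)[0]), "cover edge far corners",tray(plane("top",[[232,252],[246,160]],.09)))
E
```

```text
t15.82 tray [ 2.3 61.6] z 173.7 yaw err -0.000 F [ 0.   0.9 -0.6] w 0.00
[361. 307.] 170 [[-132.0, -29.0], [-125.0, -26.0], [-118.0, -23.0], [-113.0, -21.0]]
[487. 287.] 132 [[-106.0, -164.0], [-100.0, -157.0], [-94.0, -150.0], [-90.0, -145.0]]
[543. 280.] 592 [[-98.0, -225.0], [-92.0, -216.0], [-86.0, -206.0], [-83.0, -201.0]]
[496. 268.] 853 [[-84.0, -170.0], [-78.0, -162.0], [-73.0, -155.0], [-70.0, -150.0]]
[541. 242.] 200 [[-53.0, -210.0], [-49.0, -202.0], [-44.0, -193.0], [-42.0, -188.0]]
[270. 220.] 186 [[-29.0, 70.0], [-25.0, 70.0], [-22.0, 70.0], [-19.0, 70.0]]
[256. 204.] 240 [[-12.0, 84.0], [-9.0, 83.0], [-6.0, 82.0], [-4.0, 82.0]]
[256. 161.] 539 [[31.0, 83.0], [33.0, 82.0], [34.0, 82.0], [35.0, 81.0]]
[268. 112.] 232 [[75.0, 71.0], [75.0, 71.0], [75.0, 70.0], [76.0, 70.0]]
[184. 194.] 14175 [[-2.0, 154.0], [1.0, 151.0], [4.0, 148.0], [6.0, 146.0]]
[547.  41.] 104 [[134.0, -169.0], [132.0, -161.0], [131.0, -154.0], [130.0, -149.0]]
[168.  37.] 218 [[136.0, 155.0], [135.0, 152.0], [133.0, 149.0], [132.0, 147.0]]
[504.   6.] 241 [[160.0, -126.0], [158.0, -120.0], [155.0, -114.0], [154.0, -110.0]]
[443.  15.] 785 [[153.0, -76.0], [151.0, -71.0], [149.0, -67.0], [147.0, -64.0]]
[334.   8.] 2351 [[158.0, 16.0], [155.0, 17.0], [153.0, 19.0], [152.0, 20.0]]
beaker [-0.08346065  0.23109037] cover edge far corners [[-0.09978504  0.15345949]
 [ 0.09756875  0.1496516 ]]
```

View pics/w7.png

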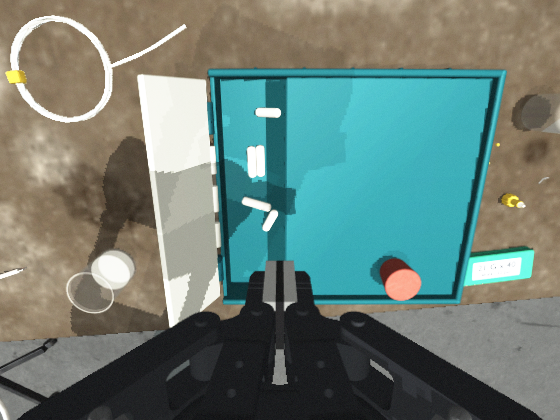

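All five are in the trough. E lies tilted at (268,112), which is about 39° on the chute with its centre near z = 17 mm, so below deck. The cover's edge is at y≈150. I go over and behind the cover, then push it.

```bash
echo '[0, -0.06, 0, 0, 0, -0.06, 0, 0, 0, 0, 0.05, 0, 0, 0, 0.05, 0, 0, 0, 0, 0]' | python3 jog.py >/dev/null; python3 h.py; echo '[0, 0.015, 0, 0, 0, 0.015, 0, 0, 0, 0.015, 0, 0, 0, 0, 0, 0]' | python3 jog.py >/dev/null; python3 h.py
```

```text
t16.50 tray [ -3.1 182.7] z 69.6 yaw err 0.000 F [-0.   0.3 -0.2] w 0.00
t17.00 tray [  3.8 135.2] z 75.7 yaw err -0.002 F [0.6 0.2 0.2] w 0.00
```

```bash
echo '[0, 0.015, 0, 0, 0, 0.015, 0, 0, 0, 0.015, 0, 0, 0, 0.01, 0, 0, 0, 0, 0, 0]' | python3 jog.py >/dev/null; python3 h.py
python3 - <<'E'
from h import *
a=bot.read_camera("wrist");b=bot.read_camera("scene")
cv2.imwrite("pics/w8.png",np.hstack([cv2.resize(a,(400,300)),cv2.resize(b[150:330,160:400],(400,300))])[:,:,::-1])
E
```

```text
t17.62 tray [ 2.9 81.2] z 74.3 yaw err -0.001 F [ 0.  -0.4  0.2] w 0.00
```

View pics/w8.png

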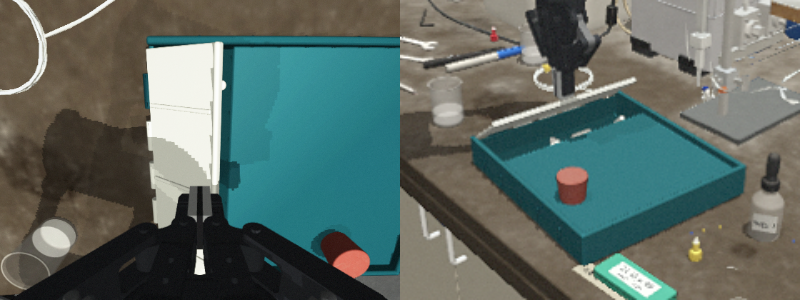

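The cover is over to about 0.75 rad with the finger on its outer face. I press down.

```bash
echo '[0, 0.004, 0.012, 0, 0, 0.004, 0.012, 0, 0, 0.004, 0.009, 0, 0, 0, 0.002, 0, 0, 0, 0, 0]' | python3 jog.py >/dev/null; python3 h.py;echo '[0, 0, 0.002, 0, 0, 0, 0.001, 0, 0, 0, 0, 0]' | python3 jog.py >/dev/null; python3 h.py
```

```text
t18.35 tray [ 2.7 70.2] z 39.0 yaw err 0.000 F [-0.9  1.   0.2] w 0.00
t18.73 tray [ 3.2 70.2] z 36.6 yaw err 0.000 F [-0.5 -0.9  0.3] w 0.00
```

```bash
for k in 1 2 3; do echo '[0, 0, 0.001, 0, 0, 0, 0, 0]' | python3 jog.py >/dev/null; python3 h.py; done
```

```text
t18.98 tray [ 3.2 70.1] z 35.6 yaw err 0.000 F [0.4 0.1 0.7] w 0.00
t19.23 tray [ 3.2 70.1] z 35.0 yaw err 0.000 F [-2.6  1.3  5.5] w 0.00
t19.48 tray [ 3.3 70.1] z 35.0 yaw err 0.000 F [-3.8  1.6 11.6] w -0.00
```

Contact on a firm stop: the tip holds at z = 35.0 mm while force climbs to 12 N. I retreat and check.

```bash
echo '[0, 0, -0.04, 0, 0, 0, -0.06, 0, 0, 0.03, -0.03, 0, -0.05, 0.03, 0, 0, 0, 0, 0, 0]' | python3 jog.py >/dev/null; python3 h.py
python3 - <<'E'
from h import *
a=bot.read_camera("wrist");b=bot.read_camera("scene")
cv2.imwrite("pics/w9.png",np.hstack([cv2.resize(a,(400,300)),cv2.resize(b[150:330,160:400],(400,300))])[:,:,::-1])
E
```

```text
t20.10 tray [-49.5   8.9] z 163.4 yaw err -0.003 F [ 0.1  0.3 -0.2] w -0.00
```

View pics/w9.png

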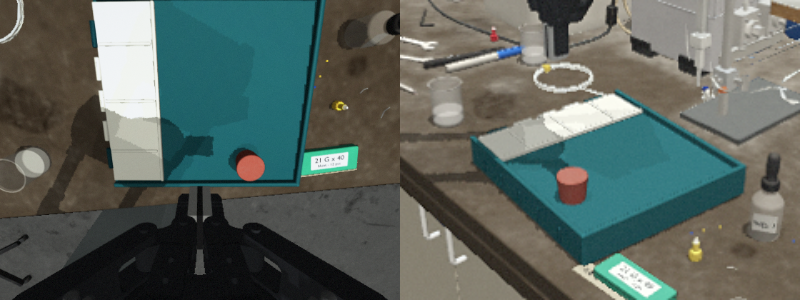

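The cover lies flat on the lip along its whole length, and the stopper and bench things have not moved. I hand the job in.

```bash
python3 -c "
from workcell import bot
print(bot.finish_job())"
```

```text
the job is handed in; nothing more can be done
None
```

I swept all five stir bars into the trough, pressed the cover shut onto a firm stop, saw the stopper and bench things still in place in the last pictures, and handed the job in at about 20 s; no verdict came back.

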